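# Make up the hafting tray with the finished axe heads

## Task

Make up the hafting tray: pick up the three finished axe heads, those with a bright ground cutting edge, and lay each one flat over its own blue outline in the tray, with the cutting edge where the outline has it. Lay them down rather than dropping them, and leave the brown unground blanks lying where they are.

Things in the scene. Friction and masses are not known exactly. Their poses are not given: they have to be found in the camera images.
- hatchet_ground: Finished bearded hatchet head, black with a bright silver edge, 0.55 kg, lying on its cheek. Origin: underside, middle of the neck, where it balances. x: edge to poll, z up. Edge 72 mm to -x, 78 mm wide (47 to -y, 31 to +y); poll 46 mm to +x. Neck 42 mm wide, sides upright and parallel for 20 mm either side of the origin, 20 mm thick; poll 48 wide, 25 thick; edge 3 thick
- splitter_ground: Finished splitting axe head: stout, almost straight-sided wedge, square poll, black with a bright silver edge, 0.75 kg, lying on its cheek. Origin: underside, middle of the neck, where it balances. x: edge to poll, z up. Edge 63 mm to -x, 58 wide, 4 thick; poll 45 mm to +x, 36 thick. 46 mm wide with upright parallel sides from x -22 mm to the poll; 31 mm thick at the origin
- double_ground: Finished double-bitted axe head: bow-tie shape, black with a bright silver edge at both ends, 0.68 kg, lying on its side. Origin: underside, centre of the neck, where it balances. x along its length, z up. Edges 73 mm to -x and +x, 72 wide, 3 thick, some 10 mm clear of the surface. Neck 44 mm wide, 24 thick, sides upright and parallel for 24 mm either side of the origin; both ends alike
- hatchet_blank: Unground blank of the bearded hatchet head: same shape, size and frame as the finished one, but scale-brown all over with no bright edge. Stays where it lies.
- splitter_blank: Unground blank of the splitting axe head: same shape, size and frame as the finished one, but scale-brown all over with no bright edge. Stays where it lies.
- double_blank: Unground blank of the double-bitted axe head: same shape, size and frame as the finished one, but scale-brown all over with no bright edge. Stays where it lies.
- hatchet_board: Fixed plywood board in the tray, 172 (x) by 108 mm (y), with the life-size blue painted outline of the bearded hatchet head, its cutting edge (paler blue) towards -x, its poll towards +x. Origin: upper face, 18 mm above the bench, board centre and neck of the outline: a head that covers its outline has its origin here and its x along the board's x.
- splitter_board: Fixed plywood board in the tray, 172 (x) by 108 mm (y), with the life-size blue painted outline of the splitting axe head, its cutting edge (paler blue) towards -x, its poll towards +x. Origin: upper face, 18 mm above the bench, board centre and neck of the outline: a head that covers its outline has its origin here and its x along the board's x.
- double_board: Fixed plywood board in the tray, 172 (x) by 108 mm (y), with the life-size blue painted outline of the double-bitted head, cutting edges paler blue, alike either way round. Origin: upper face, 18 mm above the bench, board centre and neck of the outline: a head that covers its outline has its origin here and its x along the board's x (or opposite).
- tray: Fixed open pine tray, 192 (x) by 346 mm (y). The 3 boards lie side by side along y, 110 mm apart, any order, axes as the tray's. Long walls 34 mm high, 10 thick; ends 8 thick, 34 high at the corners, cut down to the boards' 18 mm over the middle 110 mm. Origin: bench level, middle of the long side farthest from the robot; x points away from the tray, board centres at x -96 mm.
There are look-alikes about, which are no part of the job. Leave any red look-alike of the hatchet_ground alone.

How it is judged:
At the end, for the whole second after the job is handed in: Each ground head rests flat on its own board: within 12 mm along the board's x and y, 5 mm in height, 0.08 rad of tilt, 0.2 rad in direction; hatchet and splitter edges away from the tray's origin, double bit either way; at rest; blanks within 20 mm of their start (x of hatchet_ground in the frame of hatchet_board between -0.012 and 0.012 m and y of hatchet_ground in the frame of hatchet_board between -0.012 and 0.012 m and z of hatchet_ground in the frame of hatchet_board below 0.005 m and angle between each of hatchet_ground, splitter_ground, double_ground's own z axis and vertical below 0.08 rad and angle between the x axis of hatchet_ground and the x axis of hatchet_board, either way round below 0.2 rad and linear speed of each of hatchet_ground, splitter_ground, double_ground below 0.02 m/s and x of tray in the frame of hatchet_ground above 0.03 m and x of splitter_ground in the frame of splitter_board between -0.012 and 0.012 m and y of splitter_ground in the frame of splitter_board between -0.012 and 0.012 m and z of splitter_ground in the frame of splitter_board below 0.005 m and angle between the x axis of splitter_ground and the x axis of splitter_board, either way round below 0.2 rad and x of tray in the frame of splitter_ground above 0.03 m and x of double_ground in the frame of double_board between -0.012 and 0.012 m and y of double_ground in the frame of double_board between -0.012 and 0.012 m and z of double_ground in the frame of double_board below 0.005 m and angle between the x axis of double_ground and the x axis of double_board, either way round below 0.2 rad and distance of each of hatchet_blank, splitter_blank, double_blank from where it was at the start of the episode below 0.02 m); the robot touches nothing.
It fails at once if an unground blank is shifted more than 20 mm (distance of any of hatchet_blank, splitter_blank, double_blank from where it was at the start of the episode above 0.02 m).
It fails at once if a finished head is dropped: it moves faster than 0.75 m/s while lower than 40 mm above the bench ((height (world z) of hatchet_ground below 0.04 m and linear speed of hatchet_ground above 0.75 m/s) or (height (world z) of splitter_ground below 0.04 m and linear speed of splitter_ground above 0.75 m/s) or (height (world z) of double_ground below 0.04 m and linear speed of double_ground above 0.75 m/s)).
It also fails if it takes over 96 s, if anything falls off the work surface, if the arm or the gripper's body presses on something with over 40 N, if the wrist force passes 120 N, or if a joint passes its speed limit or range.

## Robot

A 7-joint arm with a two-finger parallel gripper is mounted at the origin on the work surface. World frame = base frame: x ahead of the robot, y to its left, z up, the work surface at z = 0. Lengths are in m, angles in rad, forces in N, time in s.
With the tool pointing down it reaches from about 0.4 to 0.85 m from the base axis. Payload 4.5 kg.
Tool frame: the origin (TCP) lies where the fingers leave the gripper's body, on its centre line; the fingertips stand 64 mm ahead of it and the grasp point (between the pads) lies 45 mm ahead of it; z points along the fingers, y is the direction in which the jaws open and shut (so a half turn about z gives the same grasp; the last joint's range is limited). The gripper opens to 88 mm and grips with 3 to 60 N. Pads are 18 mm wide; open, the fingers measure 123 mm over their backs; the gripper's body (75 mm by 187 mm) begins 45 mm behind the grasp point.
Start: joints at [-1.135, 0.689, -0.195, 1.565, 0.157, 0.902, -0.215], TCP at [0.244, 0.575, 0.303] pointing down, gripper open.
Joint ranges: [-3.01, 3.01], [-0.46, 2.08], [-1.47, 1.51], [0.13, 2.56], [-1, 4.14], [0.04, 2.09], [-2.66, 2.66]. Speed limits (rad/s): [2.57, 2.57, 3.14, 3.14, 3.14, 3.14, 3.14].

## Interface

Orientations are given as a unit quaternion [x, y, z, w].
In Python, from plant import monitor, snapshot, workorder, finder gives the robot as it stands.
- The arm moves only by the tool carry_out, never from a script. Its argument "motion" is one flat list of numbers, 6 for each row, row after row: the shift along the tool's x, y, z in cm, then the turn, a rotation vector about the tool's x, y, z in rad. In form: [x, y, z, rx, ry, rz, x, y, z, rx, ry, rz, ...]. A call has 1 to 8 rows; each row shifts and turns the commanded pose from where the row before left it, along the tool's axes as they then stand; what a row does not reach is not made up. A row lasts 1/8 s, in which the tool goes at most 62.5 mm and 10.7 degrees, less where a joint would pass 70% of its speed; a pose out of reach is approached as far as the arm can. A call with a gripper value outside its range is refused whole. "hand" is the finger opening in cm, from 0 to 8.81, set as the call begins (left out, the last holds). The fingers move at their own pace and stop on an object; "grip_force" is the grip in N (left out, the last holds). Time passes only in rows, so rows that do not move let the fingers close. It gives the time, the measured TCP pose, the force and the opening at its end, in the units of the state.
- monitor.get_state(): the state, without advancing time (a new reading comes with each control period).
- snapshot(name): name is "side" or "top" or "wrist"; returns a dict with "frame" (480x640x3 uint8, red, green, blue), "range_z" (480x640 float32, m along the optical axis (not along the pixel's ray), 0 where there is no reading), "fx", "fy", "cx", "cy" (pixels), "D" ([k1, k2, p1, p2, k3] as OpenCV has them; the pictures are not rectified), "rvec" (rotation vector, rad) and "tvec" (3), from world to camera coordinates, as OpenCV has them; the wrist camera has in their place "hand_eye" (4x4, takes a point from camera to tool coordinates, whose origin is the TCP and whose axes are the flange's). Camera axes: x right, y down, z forward; pixel columns grow to the right and rows downward; lengths in m; the calibration is good to about 2 mm. A picture is of the moment at which its call begins: read the wrist's pose just before it.
- workorder.finish_job(): hands the job in, once; it reports no verdict.
Trained networks look in a picture, given as the dict that the camera call returned (one of the last four; its "shot" number tells which), for a name from the list of things; names that differ only in an ending like _2 or _b are one class to them, and where a whole thing is asked for, a point or a joint stands for the part that bears it (a point fixed in the world has none). Each returns a list of dicts, best first, with "p" (0 to 1); they miss things now and then, are a little off and sometimes report something else, mostly with a low value. They report only what shows in the picture. A call takes as long as a camera call. They do not tell look-alikes from the thing itself.
- finder.masks_of(picture, thing): "pixels" (480x640 bool, what is visible of it) and "extent" ([left, top, right, bottom] in pixels, round what is visible of it).
The state is a dict: "clock": time; "q": joint angles; "qd": joint speeds; "joint_torque": joint torques, N m; "tool_pos": TCP position; "eef_rot": TCP orientation; "contact_force": force on the tool from outside, world axes, zero at the start; "moment": the same for the moment, N m; "opening": opening from 0.0 (shut) to 1.0 (fully open).
Only numpy, scipy, OpenCV 4.12 (cv2) and the standard library are available. Lean on these libraries where they do the work, as an engineer would, in place of code of your own. Each camera call takes 0.05 s, during which the arm holds its last target. There are 200 camera calls.

## Working session

There is one attempt and no reset: what is moved stays moved. The work goes in short steps, Python scripts to look and compute and a tool call to move; the robot and the scene stay as the last step left them, time stands still between calls to the robot, and variables do not carry over. Pictures are saved under pics/ and viewed, about 12 in all and at most 16, crops included, and the job is handed in when it is done.

Besides the shell and the picture viewer there is one more tool, called after "Request:" as a command line: name --argument value ..., lists and objects as JSON in quotes. carry_out: Moves the arm, as the interface text tells. Its arguments: {"type":"object","properties":{"motion":{"type":"array"},"hand":{"type":"number"},"grip_force":{"type":"number"}},"required":["motion"]}

```bash
mkdir -p pics; ls
python3 - <<'E'
from plant import monitor, snapshot, workorder, finder
import cv2
s=monitor.get_state(); print(s)
for n in("top","side"):
    p=snapshot(n); cv2.imwrite(f"pics/{n}0.png",p["frame"][:,:,::-1]); print(n,p["rvec"],p["tvec"],p["fx"],p["D"],p["shot"])
E
```

```text
pics
{'clock': 0.0, 'q': array([-1.13522485,  0.68997291, -0.19448968,  1.56634873,  0.15732639,
        0.9024903 , -0.21508477]), 'qd': array([-7.16150278e-05,  1.28365076e-05,  1.12939596e-03,  1.00882991e-03,
       -1.05911373e-05,  1.67061532e-03,  7.60218054e-04]), 'joint_torque': array([-1.72319542e-04, -5.27571023e+01, -1.26685783e+00, -1.53429955e+01,
       -5.26103633e-02,  6.58043049e-03,  1.79084204e-04]), 'tool_pos': array([0.24425852, 0.57473392, 0.30191497]), 'eef_rot': array([ 1.99489326e-01,  9.79899574e-01, -9.07994903e-04, -9.88018619e-05]), 'contact_force': array([ 0.33935427, -0.11232116,  0.18038421]), 'moment': array([0.03908531, 0.030368  , 0.00441779]), 'opening': 1.0007630504011034}
top [ 2.13155031 -2.16114712  0.18986333] [-0.08491542  0.55448757  1.46034358] 575.9866665445446 [-0.1890047  0.         0.         0.         0.       ] 1
side [ 2.27224292 -0.21220336  0.07008613] [-0.56004375  0.0547047   1.13142581] 446.2935320514177 [-0.08941774  0.          0.          0.          0.        ] 2
```

View pics/top0.png

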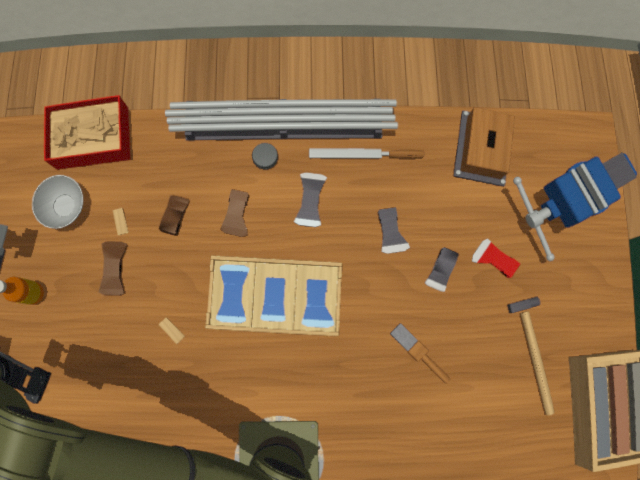

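View pics/side0.png

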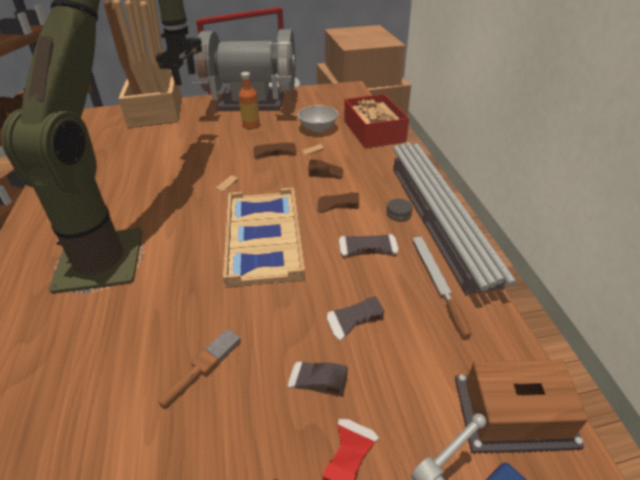

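The top view (image up = world +x, left = +y) shows the ground heads: double at (311,200), hatchet at (393,230) and splitter at (443,269). The brown blanks are at (113,268), (174,215) and (235,213), and the red look-alike is at (496,258). The tray boards, left to right, are double (233,293), splitter (274,298) and hatchet (318,302).

```bash
cat > h.py <<'E'
import numpy as np, cv2
from scipy.optimize import minimize
from scipy.spatial.transform import Rotation as R
from plant import monitor, snapshot, workorder, finder
# sections: x, ylo, yhi, zlo, zhi (mm)
T={'hatchet':[(-72,-47,31,9,12),(-20,-21,21,0,20),(20,-21,21,0,20),(46,-24,24,0,25)],
'splitter':[(-63,-29,29,14,18),(-22,-23,23,0,27),(45,-23,23,0,36)],
'double':[(-73,-36,36,10,13),(-24,-22,22,0,24),(24,-22,22,0,24),(73,-36,36,10,13)]}
def cam(p):
    """world->camera R,t"""
    if 'hand_eye' in p:
        s=p['state']; M=np.eye(4); M[:3,:3]=R.from_quat(s['eef_rot']).as_matrix(); M[:3,3]=s['tool_pos']
        M=np.linalg.inv(M@np.asarray(p['hand_eye'])); return cv2.Rodrigues(M[:3,:3])[0],M[:3,3]
    return np.asarray(p['rvec']),np.asarray(p['tvec'])
def shot(n):
    s=monitor.get_state(); p=snapshot(n); p['state']=s; return p
def K(p): return np.array([[p['fx'],0,p['cx']],[0,p['fy'],p['cy']],[0,0,1.]])
def unproj(p,uv,z):
    rv,t=cam(p); Rm=cv2.Rodrigues(rv)[0]
    d=np.r_[cv2.undistortPoints(np.array([[uv]],float),K(p),np.asarray(p['D']))[0,0],1]
    c=-Rm.T@t; w=Rm.T@d; return c+w*(z-c[2])/w[2]
def fit(p,mask,kind,z0,flat=False,ths=np.arange(-180,180,30)):
    """pose x,y,theta maximising IoU of projected shape and mask"""
    ys,xs=np.nonzero(mask); m=25
    x0,x1,y0,y1=max(xs.min()-m,0),xs.max()+m,max(ys.min()-m,0),ys.max()+m
    S=4; mk=cv2.resize(mask[y0:y1,x0:x1].astype(np.float32),None,fx=S,fy=S,interpolation=cv2.INTER_LINEAR)>.5
    rv,t=cam(p); k=K(p); D=np.asarray(p['D'])
    def iou(v):
        c,s=np.cos(v[2]),np.sin(v[2]); im=np.zeros(mk.shape,np.uint8)
        P=np.array([[x,y,z] for x,a,b,zl,zh in T[kind] for y in(a,b) for z in((0,0) if flat else (zl,zh))])/1000
        W=np.c_[v[0]+c*P[:,0]-s*P[:,1],v[1]+s*P[:,0]+c*P[:,1],z0+P[:,2]]
        q=cv2.projectPoints(W,rv,t,k,D)[0][:,0]; q=(q+.5-[x0,y0])*S-.5
        for i in range(len(T[kind])-1):
            cv2.fillConvexPoly(im,cv2.convexHull(np.round(q[4*i:4*i+8]*16).astype(np.int32)),1,shift=4)
        return -(im.astype(bool)&mk).sum()/(im.astype(bool)|mk).sum()
    c=unproj(p,(xs.mean(),ys.mean()),z0+.01)
    best=None; st=[np.r_[c[:2],np.radians(a)] for a in ths]
    for v in sorted(st,key=iou)[:4]:
        for _ in range(2):
            r=minimize(iou,v,method='Nelder-Mead',options=dict(initial_simplex=[v,v+[.01,0,0],v+[0,.01,0],v+[0,0,.2]],xatol=1e-4,fatol=1e-4)); v=r.x
        if best is None or r.fun<best.fun: best=r
    return best.x,-best.fun
def blue(p):
    h=cv2.cvtColor(p['frame'],cv2.COLOR_RGB2HSV); return (h[...,0]>95)&(h[...,0]<130)&(h[...,1]>60)&(h[...,2]>80)
def delta(xyz,yaw):
    """remaining move to TCP xyz, tool pointing down with tool x at world yaw: cm and rad, in tool axes now"""
    s=monitor.get_state(); r=R.from_quat(s['eef_rot'])
    g=R.from_euler('z',yaw)*R.from_euler('x',np.pi)
    print('now',s['clock'],s['tool_pos'].round(4),'xaxis yaw',np.arctan2(*r.as_matrix()[1::-1,0]).round(4),'d cm',(r.inv().apply(np.array(xyz)-s['tool_pos'])*100).round(2),'rot',(r.inv()*g).as_rotvec().round(3),'F',s['contact_force'].round(1),'open',round(s['opening']*8.8,2))
E
python3 - <<'E'
from h import *
p=shot('top'); np.set_printoptions(precision=4,suppress=True)
for k in T:
  for e in('ground','blank'):
    for m in finder.masks_of(p,f'{k}_{e}')[:4]:
        if m['p']<.2: continue
        print(k,e,round(m['p'],2),np.array(m['extent']).round(),*fit(p,m['pixels'],k,0.))
  for m in finder.masks_of(p,k+'_board')[:3]: print(k,'board',round(m['p'],2),np.array(m['extent']).round())
n,l,st,c=cv2.connectedComponentsWithStats(blue(p).astype(np.uint8))
for i in range(1,n):
    if st[i,4]>300 and 200<c[i,0]<345 and 255<c[i,1]<335:
        print('blue',c[i],st[i,4],[(k,*fit(p,l==i,k,.018,True)) for k in T])
for m in finder.masks_of(p,'tray')[:1]:
    print('tray',m['p'],cv2.minAreaRect(np.argwhere(m['pixels'])[:,::-1].astype(np.float32)))
s=monitor.get_state();print(R.from_quat(s['eef_rot']).as_matrix())
print(snapshot('wrist')['hand_eye'])
E
```

```text
hatchet ground 0.89 [473. 242. 518. 279.] [ 0.5142 -0.6071 -2.1859] 0.9171493148749823
hatchet ground 0.68 [378. 207. 406. 255.] [ 0.616  -0.3019  0.1351] 0.9251074278698588
hatchet blank 0.84 [219. 190. 247. 238.] [ 0.6699  0.1109 -0.2113] 0.9043793216990451
hatchet board 0.81 [297. 262. 339. 332.]
splitter ground 0.55 [427. 248. 460. 292.] [ 0.5014 -0.4451 -0.4356] 0.9444862910515216
splitter blank 0.76 [160. 195. 189. 237.] [0.6463 0.283  2.7855] 0.8953884246363355
splitter board 0.21 [375. 208. 409. 255.]
double ground 0.7 [295. 172. 328. 228.] [ 0.6914 -0.0908 -3.2871] 0.939754192510912
double ground 0.42 [209. 261. 254. 329.] [ 0.437   0.126  -0.2598] 0.4544011544011544
double blank 0.86 [101. 244. 128. 297.] [ 0.5107  0.4494 -3.1506] 0.9314917706258518
double board 0.89 [208. 259. 253. 328.]
blue [232.2784 291.8279] 1081 [('hatchet', array([0.4311, 0.1208, 2.9829]), np.float64(0.7771200910643141)), ('splitter', array([ 0.4402,  0.1189, -0.0649]), np.float64(0.7030114226375909)), ('double', array([ 0.4463,  0.1196, -3.1849]), np.float64(0.8112966651345692))]
blue [273.7241 297.
[... 160 characters left out ...]
701142231)), ('double', array([ 0.4494,  0.0085, -3.2179]), np.float64(0.5991077119184194))]
blue [316.4483 302.1402] 870 [('hatchet', array([ 0.4336, -0.1011, -0.0661]), np.float64(0.8550158814187401)), ('splitter', array([ 0.4263, -0.1003, -0.0231]), np.float64(0.8705312633527987)), ('double', array([ 0.4345, -0.1013, -3.1585]), np.float64(0.6667529241279371))]
tray 0.63 ((273.8015441894531, 295.57232666015625), (132.6842803955078, 73.94153594970703), 3.1798300743103027)
[[-0.9204  0.3911 -0.    ]
 [ 0.3911  0.9204  0.0001]
 [ 0.      0.0001 -1.    ]]
[[-0.0003 -0.9475 -0.3197  0.0837]
 [ 1.     -0.0004  0.0002  0.0005]
 [-0.0003 -0.3197  0.9475 -0.0823]
 [ 0.      0.      0.      1.    ]]
```

Request:
carry_out --motion '[0, 0, 0, 0, 0, -0.17, 0, 0, 0, 0, 0, -0.17, -1.7, -5, 0, 0, 0, 0, -1.7, -5, 0, 0, 0, 0, -1.7, -5, 0, 0, 0, 0, -1.7, -5, 0, 0, 0, 0, -1.7, -5, 0, 0, 0, 0, -1.7, -5, 0, 0, 0, 0]' --hand 8.8

```text
clock: 1.7
tool_pos: [0.3282, 0.2681, 0.303]
eef_rot: [0.031, 1.0, 0.0, 0.0]
contact_force: [1.2, 0.4, -0.1]
opening: 0.995
```

Request:
carry_out --motion '[-1.7, -5, 0, 0, 0, 0, -1.7, -5, 0, 0, 0, 0, -1.7, -5, 0, 0, 0, 0, -1.7, -5, 0, 0, 0, 0, -1.7, -5, 0, 0, 0, 0, 0, 0, 0, 0, 0, 0]'

```text
clock: 2.45
tool_pos: [0.3977, 0.0106, 0.3027]
eef_rot: [0.036, 0.999, -0.001, 0.0]
contact_force: [-0.9, 0.8, -1.4]
opening: 0.996
```

Run:
```python
from h import *
np.set_printoptions(precision=4,suppress=True)
p=shot('wrist'); cv2.imwrite('pics/w1.png',p['frame'][:,:,::-1]); np.save('pics/w1.npy',p['frame'])
for k in T:
  for m in finder.masks_of(p,k+'_board')[:2]:
    print(k,round(m['p'],2),np.array(m['extent']).round())
    h=cv2.cvtColor(p['frame'],cv2.COLOR_RGB2HSV)
    b=((h[...,0]>90)&(h[...,0]<135)&(h[...,1]>40)&m['pixels']).astype(np.uint8)
    n,l,st,c=cv2.connectedComponentsWithStats(b); i=1+st[1:,4].argmax()
    print(st[i],fit(p,l==i,k,.018,True))
delta((0.6914,-.0908,.25),np.pi-.1455)
```

```text
hatchet 0.79 [146. 141. 274. 306.]
[ 154  156   88  119 7081] (array([ 0.4239, -0.1022, -0.0218]), np.float64(0.8241710758377425))
splitter 0.83 [264. 145. 379. 308.]
[ 288  165   65  109 5850] (array([ 0.4293,  0.0082, -0.0913]), np.float64(0.8599532216205825))
double 0.92 [369. 143. 494. 310.]
[ 388  154   88  144 8499] (array([ 0.4363,  0.1182, -3.162 ]), np.float64(0.8575292793122103))
now 2.65 [0.397  0.0162 0.3029] xaxis yaw 3.0825 d cm [-30.02  -8.95   5.29] rot [0.001 0.    0.086] F [-1.3 -0.5 -0.2] open 8.81
```

View pics/w1.png

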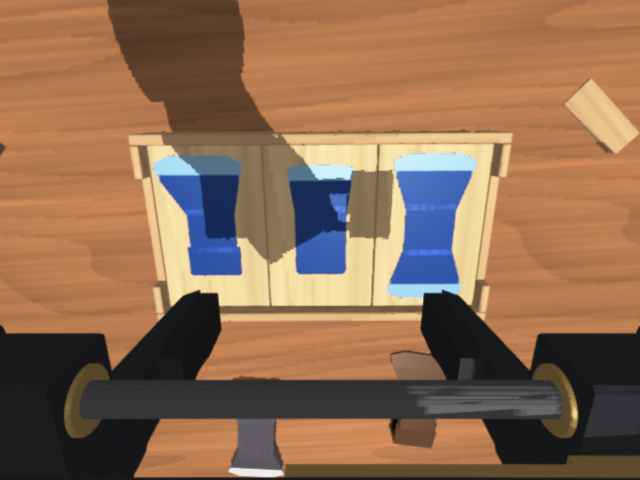

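Wrist view shows the tray from above with the robot side up. The outlines are hatchet at (200,215), splitter at (320,220) and double at (432,225), so the order is confirmed; each edge faces the robot, and part of the view is in shadow. I'll refine the colour mask.

Run:
```python
from h import *
np.set_printoptions(precision=4,suppress=True)
for cn in('wrist','top'):
  p=shot(cn); f=p['frame'].astype(int); b=((f[...,2]>f[...,0]*1.05)).astype(np.uint8)
  if cn=='top': b[:,:200]=0;b[:,350:]=0;b[:255]=0;b[335:]=0
  else: b[:140]=0;b[305:]=0;b[:,:140]=0;b[:,500:]=0
  b=cv2.morphologyEx(b,cv2.MORPH_CLOSE,np.ones((5,5)))
  n,l,st,c=cv2.connectedComponentsWithStats(b)
  g=[i for i in range(1,n) if st[i,4]>400]; g.sort(key=lambda i:c[i,0])
  o=['hatchet','splitter','double'] if cn=='wrist' else ['double','splitter','hatchet']
  for i,k in zip(g,o): print(cn,k,st[i],*fit(p,l==i,k,.018,True,ths=np.arange(-40,40,20)))
  for m in finder.masks_of(p,'tray')[:1]:
    r=cv2.minAreaRect(np.argwhere(m['pixels'])[:,::-1].astype(np.float32)); print(m['p'],r,[unproj(p,q,.034)[:2] for q in cv2.boxPoints(r)])
```

```text
wrist hatchet [ 146  155   89  120 7214] [ 0.4229 -0.1023 -0.0145] 0.811802467426851
wrist splitter [ 280  166   67  109 5934] [ 0.4289  0.008  -0.0464] 0.845478471418044
wrist double [ 380  156   89  149 8931] [ 0.4369  0.1178 -0.0957] 0.8137016713441964
0.74 ((312.3271484375, 226.8206787109375), (380.0194091796875, 190.11578369140625), 0.43405061960220337) [array([ 0.5124, -0.1999]), array([ 0.3214, -0.1548]), array([0.344 , 0.1839]), array([0.5399, 0.2008])]
top double [ 275  278   59   50 1412] [ 0.421  -0.1013 -0.029 ] 0.5595918056507502
0.73 ((273.883056640625, 295.2829895019531), (132.44180297851562, 74.00689697265625), 3.4336304664611816) [array([0.3461, 0.1866]), array([0.5398, 0.1765]), array([ 0.5144, -0.1713]), array([ 0.3219, -0.1557])]
```

Run:
```python
from h import *
np.set_printoptions(precision=4,suppress=True)
p=shot('wrist'); s=p['state']; print(s['clock'],s['tool_pos'],s['eef_rot'],p['D'],p['fx'])
im=p['frame'][:,:,::-1].copy(); rv,t=cam(p)
for k,v in dict(hatchet=(.4336,-.1011,-.06),splitter=(.44,.009,-.06),double=(.4463,.1196,-.06)).items():
    b=T[k]; P=np.array([[q[0],q[1],0] for q in b]+[[q[0],q[2],0] for q in b[::-1]])/1000
    W=R.from_euler('z',v[2]).apply(P)+[v[0],v[1],.018]
    cv2.polylines(im,[np.round(cv2.projectPoints(W,rv,t,K(p),np.asarray(p['D']))[0]).astype(int)],True,(0,0,255),1)
q=shot('top'); rv,t=cam(q); it=q['frame'][:,:,::-1].copy(); it=cv2.resize(it[250:340,200:350],None,fx=4,fy=4)
for k,v in dict(hatchet=(.4336,-.1011,-.06),splitter=(.44,.009,-.06),double=(.4463,.1196,-.06)).items():
    b=T[k]; P=np.array([[w[0],w[1],0] for w in b]+[[w[0],w[2],0] for w in b[::-1]])/1000
    W=R.from_euler('z',v[2]).apply(P)+[v[0],v[1],.018]
    uv=(cv2.projectPoints(W,rv,t,K(q),np.asarray(q['D']))[0]-[200,250]+.5)*4
    cv2.polylines(it,[np.round(uv).astype(int)],True,(0,0,255),1)
a=im[120:330,120:520]; o=np.zeros((600,600,3),np.uint8); o[:210,:400]=a; o[215:575]=it
cv2.imwrite('pics/ov.png',o)
s=monitor.get_state(); print(s['clock'],s['tool_pos'],s['eef_rot'])
```

```text
2.85 [0.397  0.016  0.3028] [0.0295 0.9996 0.0002 0.0001] [0.0043 0.     0.     0.     0.    ] 378.87287863054354
2.95 [0.397  0.0155 0.3027] [0.03   0.9996 0.0001 0.    ]
```

View pics/ov.png

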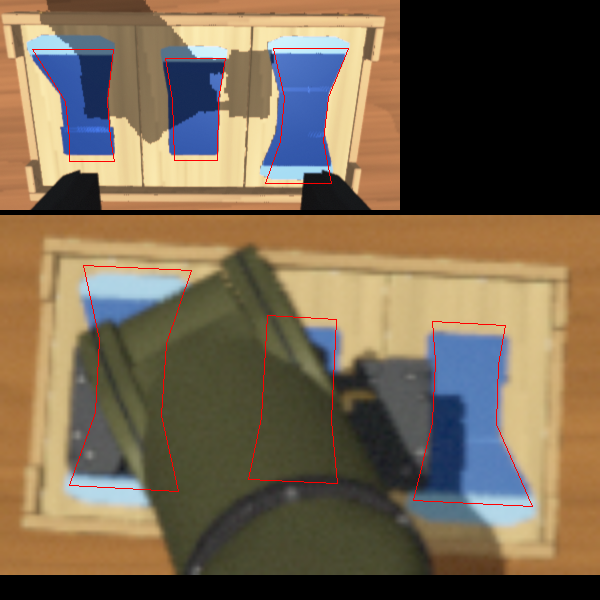

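Request:
carry_out --motion '[0, 0, 0, 0, 0, 0.086, -5.1, -1.05, 0.9, 0, 0, 0, -5.1, -1.05, 0.9, 0, 0, 0, -5.1, -1.05, 0.9, 0, 0, 0, -5.1, -1.05, 0.9, 0, 0, 0, -5.1, -1.05, 0.9, 0, 0, 0, -5.1, -1.05, 0.9, 0, 0, 0, 0, 0, 0, 0, 0, 0]'

```text
clock: 3.95
tool_pos: [0.6924, -0.0941, 0.2465]
eef_rot: [0.075, 0.997, -0.0, 0.0]
contact_force: [-1.7, 0.0, -0.9]
opening: 1.002
```

```bash
sed -i "s/(20,-21,21,0,20),(46,-24,24,0,25)/(21,-21,21,0,20),(22,-24,24,0,25),(46,-24,24,0,25)/" h.py
cat > look.py <<'E'
from h import *; import sys
np.set_printoptions(precision=4,suppress=True)
def look(kind,png=None,z=0.,thing=None):
    p=shot('wrist')
    for m in finder.masks_of(p,thing or kind+'_ground')[:2]:
        print(kind,round(m['p'],2),np.array(m['extent']).round(),*fit(p,m['pixels'],kind,z))
    if png: cv2.imwrite('pics/'+png,p['frame'][:,:,::-1])
    return p
E
sleep 0
python3 - <<'E'
from look import *
look('double','w2.png'); 
delta((0.6914,-.0908,.25),np.pi-.1455)
E
```

```text
double 0.8 [274. 118. 364. 289.] [ 0.691  -0.0913 -0.1406] 0.9545106990014265
now 4.05 [ 0.6898 -0.0918  0.2479] xaxis yaw 2.9944 d cm [-0.15  0.12 -0.21] rot [ 0.001 -0.002 -0.002] F [0.3 0.5 0.2] open 8.77
```

View pics/w2.png

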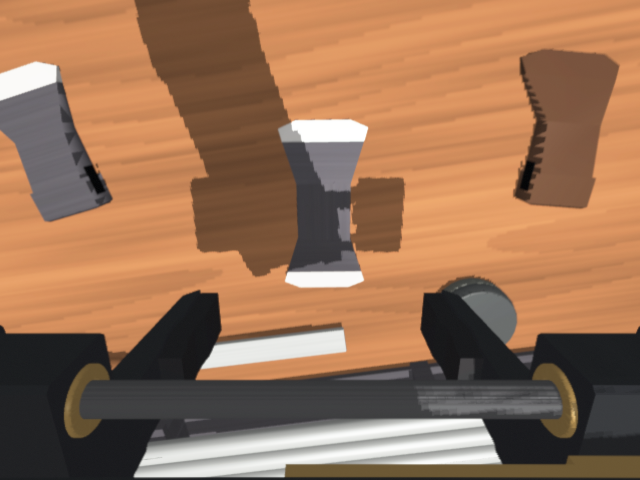

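Wrist view: the ground double head is centred at (323,205) with both edges bright, and the fit agrees with the top camera to 1 mm. Descending.

Request:
carry_out --motion '[-0.12, 0.1, 4, 0, 0, 0, 0, 0, 4, 0, 0, 0, 0, 0, 4, 0, 0, 0, 0, 0, 3, 0, 0, 0, 0, 0, 2, 0, 0, 0, 0, 0, 0.9, 0, 0, 0, 0, 0, 0, 0, 0, 0, 0, 0, 0, 0, 0, 0]'

```text
clock: 5.05
tool_pos: [0.6926, -0.0918, 0.0711]
eef_rot: [0.074, 0.997, 0.0, 0.001]
contact_force: [0.4, -0.2, -0.3]
opening: 0.993
```

Run:
```python
from look import *
delta((0.691,-.0913,.067),np.pi-.142)
```

```text
now 5.05 [ 0.6926 -0.0918  0.0711] xaxis yaw 2.9937 d cm [0.17 0.02 0.4 ] rot [ 0.     0.002 -0.006] F [ 0.4 -0.2 -0.3] open 8.74
```

Request:
carry_out --motion '[0.15, 0, 0.3, 0, 0, 0, 0, 0, 0, 0, 0, 0]'

```text
clock: 5.3
tool_pos: [0.6902, -0.0916, 0.0669]
eef_rot: [0.074, 0.997, 0.0, -0.0]
contact_force: [-0.3, -0.1, 0.6]
opening: 0.997
```

Request:
carry_out --motion '[0, 0, 0, 0, 0, 0, 0, 0, 0, 0, 0, 0, 0, 0, 0, 0, 0, 0, 0, 0, 0, 0, 0, 0, 0, 0, 0, 0, 0, 0, 0, 0, 0, 0, 0, 0]' --hand 0 --grip_force 50

```text
clock: 6.05
tool_pos: [0.6903, -0.0916, 0.0667]
eef_rot: [0.074, 0.997, -0.0, -0.0]
contact_force: [0.5, 0.2, 0.4]
opening: 0.496
```

Request:
carry_out --motion '[0, 0, -1, 0, 0, 0, 0, 0, -2, 0, 0, 0, 0, 0, -3, 0, 0, 0, 0, 0, -3, 0, 0, 0, 0, 0, 0, 0, 0, 0, 0, 0, 0, 0, 0, 0]'

```text
clock: 6.8
tool_pos: [0.6895, -0.0916, 0.156]
eef_rot: [0.074, 0.997, -0.0, -0.001]
contact_force: [-0.5, 0.1, -7.0]
opening: 0.494
```

Run:
```python
from look import *
delta((0.4366,.1183,.16),np.pi-.065)
look('double',z=.09)
```

```text
now 6.8 [ 0.6895 -0.0916  0.156 ] xaxis yaw 2.9939 d cm [28.1  17.04 -0.36] rot [-0.    -0.002 -0.083] F [-0.5  0.1 -7. ] open 4.35
double 0.68 [214. 137. 419. 462.] [ 0.6902 -0.0911 -0.1395] 0.8596257744833529
```

Request:
carry_out --motion '[0, 0, 0, 0, 0, -0.08, 2.6, 1.9, 0, 0, 0, 0, 4, 2.9, 0, 0, 0, 0, 4, 2.9, 0, 0, 0, 0, 4, 2.9, 0, 0, 0, 0, 4, 2.9, 0, 0, 0, 0, 4, 2.9, 0, 0, 0, 0, 2.6, 1.9, 0, 0, 0, 0]'

```text
clock: 7.9
tool_pos: [0.4493, 0.1099, 0.1563]
eef_rot: [0.033, 0.999, 0.0, -0.001]
contact_force: [0.6, 0.1, -5.6]
opening: 0.495
```

Request:
carry_out --motion '[1.4, 1, 0, 0, 0, 0, 0, 0, 0, 0, 0, 0, 0, 0, 0, 0, 0, 0]'

```text
clock: 8.28
tool_pos: [0.4391, 0.1186, 0.1565]
eef_rot: [0.034, 0.999, -0.0, 0.001]
contact_force: [0.4, -0.8, -7.2]
opening: 0.494
```

Run:
```python
from look import *
delta((0.4363,.1183,.0855),np.pi-.065)
p=look('double',z=.09,png='w3.png'); 
delta((0.4363,.1183,.0855),np.pi-.065)
```

```text
now 8.275 [0.4391 0.1186 0.1565] xaxis yaw 3.073 d cm [ 0.28 -0.05  7.1 ] rot [-0.     0.001 -0.004] F [ 0.4 -0.8 -7.2] open 4.35
double 0.77 [218. 137. 419. 462.] [ 0.4405  0.119  -0.0617] 0.8583744026335052
double 0.28 [586. 440. 599. 469.] [ 0.5289  0.2708 -3.2461] 0.1087642441784662
now 8.375 [0.439  0.1183 0.1566] xaxis yaw 3.072 d cm [ 0.28 -0.01  7.11] rot [-0.     0.001 -0.005] F [ 0.9  0.3 -6.3] open 4.36
```

View pics/w3.png

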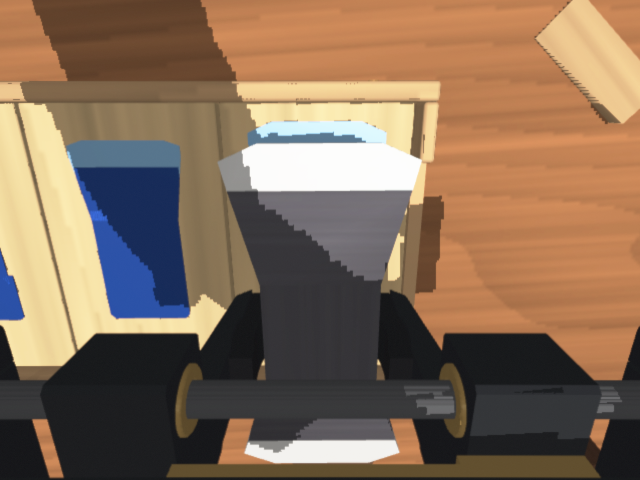

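The head is held level over the double outline at (318,130), about 3 mm short in x. Lowering it.

Request:
carry_out --motion '[0.35, 0, 2.2, 0, 0, 0.005, 0, 0, 2, 0, 0, 0, 0, 0, 1.2, 0, 0, 0, 0, 0, 0.8, 0, 0, 0, 0, 0, 0.4, 0, 0, 0, 0, 0, 0.2, 0, 0, 0, 0, 0, 0, 0, 0, 0, 0, 0, 0, 0, 0, 0]'

```text
clock: 9.38
tool_pos: [0.4357, 0.1192, 0.0904]
eef_rot: [0.037, 0.999, -0.0, -0.001]
contact_force: [-0.4, -0.3, -6.2]
opening: 0.494
```

Run:
```python
from look import *
delta((0.4358,.1183,.0848),np.pi-.065)
```

```text
now 9.375 [0.4357 0.1192 0.0904] xaxis yaw 3.0682 d cm [-0.02 -0.09  0.56] rot [-0.001 -0.001 -0.008] F [-0.4 -0.3 -6.2] open 4.35
```

Request:
carry_out --motion '[0, -0.07, 0.3, 0, 0, -0.006, 0, 0, 0.15, 0, 0, 0, 0, 0, 0.1, 0, 0, 0, 0, 0, 0.05, 0, 0, 0, 0, 0, 0, 0, 0, 0, 0, 0, 0, 0, 0, 0]'

```text
clock: 10.12
tool_pos: [0.4354, 0.1186, 0.0846]
eef_rot: [0.034, 0.999, -0.0, -0.001]
contact_force: [-0.1, -0.5, 0.5]
opening: 0.492
```

Request:
carry_out --motion '[0, 0, 0, 0, 0, 0, 0, 0, 0, 0, 0, 0, 0, 0, 0, 0, 0, 0]' --hand 6

```text
clock: 10.5
tool_pos: [0.4353, 0.1187, 0.0844]
eef_rot: [0.033, 0.999, -0.0, -0.001]
contact_force: [0.1, -0.1, -0.1]
opening: 0.68
```

Request:
carry_out --motion '[0, 0, -2, 0, 0, 0, 0, 0, -4, 0, 0, 0, 0, 0, -5, 0, 0, 0, 0, 0, -5, 0, 0, 0, 0, 0, -3, 0, 0, 0, 0, 0, 0, 0, 0, 0, 0, 0, 0, 0, 0, 0]'

```text
clock: 11.38
tool_pos: [0.4352, 0.1182, 0.2735]
eef_rot: [0.034, 0.999, -0.001, -0.001]
contact_force: [0.5, 0.1, 0.1]
opening: 0.681
```

Run:
```python
from look import *
look('double',z=.018)
delta((0.616,-.302,.25),np.pi+.135)
```

```text
double 0.65 [277. 121. 363. 286.] [ 0.4359  0.1191 -0.0609] 0.954629764329357
double 0.56 [256. 112. 383. 298.] [ 0.4314  0.1188 -1.1332] 0.2619583863749288
now 11.475 [0.435  0.1184 0.2731] xaxis yaw 3.0751 d cm [-20.87 -40.74   2.31] rot [-0.002 -0.004 -0.202] F [0.1 0.  0.2] open 6.0
```

Request:
carry_out --motion '[0, 0, 0, 0, 0, -0.1, 0, 0, 0, 0, 0, -0.1, -1.5, -5.5, 0.3, 0, 0, 0, -1.5, -5.5, 0.3, 0, 0, 0, -1.5, -5.5, 0.3, 0, 0, 0, -1.5, -5.5, 0.3, 0, 0, 0, -1.5, -5.5, 0.3, 0, 0, 0, -1.5, -5.5, 0.3, 0, 0, 0]' --hand 8.8

```text
clock: 12.48
tool_pos: [0.5686, -0.1979, 0.2545]
eef_rot: [-0.067, 0.998, 0.0, -0.002]
contact_force: [1.5, 0.0, 0.3]
opening: 0.998
```

Request:
carry_out --motion '[-1.5, -5.5, 0.3, 0, 0, 0, -1.6, -5.5, 0.3, 0, 0, 0, 0, 0, 0, 0, 0, 0, 0, 0, 0, 0, 0, 0]'

```text
clock: 12.98
tool_pos: [0.6135, -0.3, 0.2486]
eef_rot: [-0.067, 0.998, 0.001, -0.002]
contact_force: [0.0, 1.3, 0.3]
opening: 0.998
```

Run:
```python
from look import *
look('hatchet','w4.png')
delta((0.616,-.302,.067),np.pi+.135)
```

```text
hatchet 0.68 [  0.  39.  45. 123.] [ 0.5209 -0.5822  0.9892] 0.8616650911857607
now 13.075 [ 0.6138 -0.2991  0.2497] xaxis yaw -3.0051 d cm [-0.23 -0.34 18.27] rot [ 0.001 -0.003  0.002] F [0.5 0.2 0.3] open 8.79
```

View pics/w4.png

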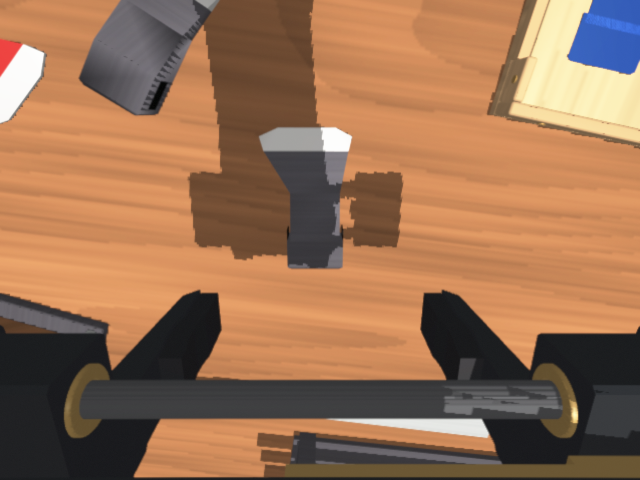

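Wrist view: ground hatchet at (312,200), edge up towards the robot, beard to the left. The network reported only the red look-alike at the left border, so I'll segment by colour instead.

Run:
```python
from look import *
p=shot('wrist'); h=cv2.cvtColor(p['frame'],cv2.COLOR_RGB2HSV); b=np.zeros((480,640),np.uint8)
b[115:280,250:365]=(h[...,1]<90)[115:280,250:365]
b=cv2.morphologyEx(cv2.morphologyEx(b,cv2.MORPH_CLOSE,np.ones((5,5))),cv2.MORPH_OPEN,np.ones((5,5)))
x,q=fit(p,b>0,'hatchet',0.); print(b.sum(),x,q)
delta((x[0],x[1],.067),np.pi+x[2])
```

```text
8781 [ 0.6153 -0.3041  0.1398] 0.957018779015461
now 13.125 [ 0.6139 -0.2992  0.2501] xaxis yaw -3.0051 d cm [-0.12 -0.51 18.31] rot [ 0.    -0.003 -0.003] F [-1.1  0.7  0.6] open 8.78
```

Request:
carry_out --motion '[-0.12, -0.45, 4, 0, -0.003, 0, 0, 0, 4, 0, 0, 0, 0, 0, 4, 0, 0, 0, 0, 0, 3, 0, 0, 0, 0, 0, 2, 0, 0, 0, 0, 0, 0.9, 0, 0, 0, 0, 0, 0, 0, 0, 0, 0, 0, 0, 0, 0, 0]'

```text
clock: 14.12
tool_pos: [0.6166, -0.3057, 0.0725]
eef_rot: [-0.067, 0.998, -0.001, 0.002]
contact_force: [-0.1, 0.2, 0.2]
opening: 0.999
```

Run:
```python
from look import *
delta((0.6153,-.3035,.067),np.pi+.1398)
```

```text
now 14.125 [ 0.6166 -0.3057  0.0725] xaxis yaw -3.0084 d cm [0.1  0.23 0.55] rot [-0.001  0.003 -0.007] F [-0.1  0.2  0.2] open 8.79
```

Request:
carry_out --motion '[0.1, 0.2, 0.35, 0, 0.002, 0, 0, 0, 0.15, 0, 0, 0, 0, 0, 0, 0, 0, 0]'

```text
clock: 14.5
tool_pos: [0.6144, -0.3038, 0.0662]
eef_rot: [-0.067, 0.998, -0.0, -0.001]
contact_force: [0.3, -0.2, -0.3]
opening: 0.997
```

Request:
carry_out --motion '[0, 0, 0, 0, 0, 0, 0, 0, 0, 0, 0, 0, 0, 0, 0, 0, 0, 0, 0, 0, 0, 0, 0, 0, 0, 0, 0, 0, 0, 0, 0, 0, 0, 0, 0, 0]' --hand 0

```text
clock: 15.25
tool_pos: [0.6146, -0.3041, 0.0663]
eef_rot: [-0.066, 0.998, -0.0, -0.0]
contact_force: [0.8, -1.4, -0.3]
opening: 0.469
```

Request:
carry_out --motion '[0, 0, -1, 0, 0, 0, 0, 0, -2, 0, 0, 0, 0, 0, -3, 0, 0, 0, 0, 0, -3, 0, 0, 0, 0, 0, 0, 0, 0, 0, 0, 0, 0, 0, 0, 0]'

```text
clock: 16.0
tool_pos: [0.6138, -0.3037, 0.1555]
eef_rot: [-0.067, 0.998, -0.0, -0.001]
contact_force: [-0.2, -0.1, -6.9]
opening: 0.475
```

Run:
```python
from look import *
look('hatchet',z=.09,png='w5.png')
delta((0.4230,-.1013,.156),np.pi-.065)
```

```text
hatchet 0.95 [198. 146. 405. 437.] [ 0.5856 -0.3076  0.1754] 0.6865255417064455
now 16.1 [ 0.6135 -0.3037  0.1546] xaxis yaw -3.0081 d cm [16.19 22.59 -0.07] rot [ 0.    -0.004  0.199] F [ 0.1 -0.1 -6.3] open 4.16
```

View pics/w5.png

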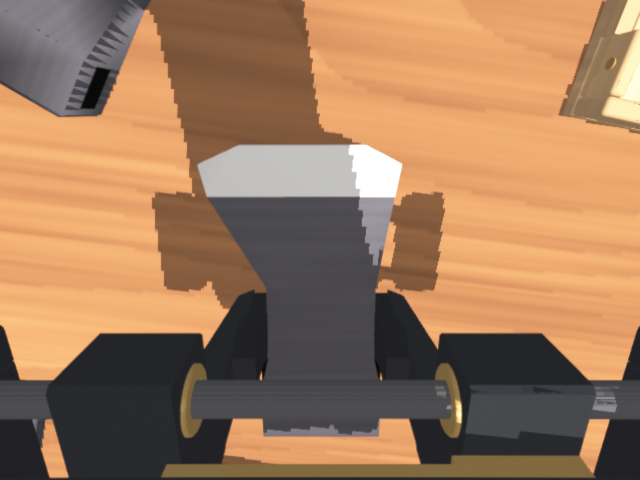

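The hatchet is held level at (315,290). Carrying it to its board.

Request:
carry_out --motion '[0, 0, 0, 0, 0, 0.1, 0, 0, 0, 0, 0, 0.1, 2, 1.9, 0, 0, 0, 0, 4, 3.7, 0, 0, 0, 0, 4, 3.7, 0, 0, 0, 0, 4, 3.7, 0, 0, 0, 0, 4, 3.7, 0, 0, 0, 0, 2.3, 2.2, 0, 0, 0, 0]'

```text
clock: 17.1
tool_pos: [0.4225, -0.0995, 0.1561]
eef_rot: [0.032, 0.999, 0.001, -0.002]
contact_force: [0.4, -0.0, -6.1]
opening: 0.469
```

Request:
carry_out --motion '[0, 0, 1.5, 0, 0, 0, 0, 0, 0, 0, 0, 0, 0, 0, 0, 0, 0, 0]'

```text
clock: 17.48
tool_pos: [0.4252, -0.1017, 0.1412]
eef_rot: [0.034, 0.999, -0.0, -0.0]
contact_force: [-0.2, 0.4, -5.8]
opening: 0.472
```

Run:
```python
from look import *
delta((0.4223,-.1013,.0845),np.pi-.068)
```

```text
now 17.475 [ 0.4252 -0.1017  0.1412] xaxis yaw 3.0743 d cm [0.29 0.03 5.67] rot [-0.    -0.     0.001] F [-0.2  0.4 -5.8] open 4.15
```

Request:
carry_out --motion '[0.25, 0.03, 1.8, 0, 0, 0, 0, 0, 1.5, 0, 0, 0, 0, 0, 0.9, 0, 0, 0, 0, 0, 0.5, 0, 0, 0, 0, 0, 0.2, 0, 0, 0, 0, 0, 0, 0, 0, 0, 0, 0, 0, 0, 0, 0]'

```text
clock: 18.35
tool_pos: [0.4224, -0.1013, 0.0925]
eef_rot: [0.034, 0.999, -0.0, -0.0]
contact_force: [0.0, -0.3, -6.4]
opening: 0.473
```

Run:
```python
from look import *
delta((0.4223,-.1013,.0845),np.pi-.068)
```

```text
now 18.35 [ 0.4224 -0.1013  0.0925] xaxis yaw 3.0743 d cm [0.01 0.   0.8 ] rot [-0.    -0.     0.001] F [ 0.  -0.3 -6.4] open 4.16
```

Request:
carry_out --motion '[0, 0, 0.4, 0, 0, 0, 0, 0, 0.25, 0, 0, 0, 0, 0, 0.1, 0, 0, 0, 0, 0, 0.08, 0, 0, 0, 0, 0, 0, 0, 0, 0, 0, 0, 0, 0, 0, 0]'

```text
clock: 19.1
tool_pos: [0.422, -0.1012, 0.0841]
eef_rot: [0.033, 0.999, -0.0, -0.0]
contact_force: [-0.9, 1.3, -1.2]
opening: 0.473
```

Request:
carry_out --motion '[0, 0, 0.06, 0, 0, 0, 0, 0, 0, 0, 0, 0]'

```text
clock: 19.35
tool_pos: [0.422, -0.1011, 0.0841]
eef_rot: [0.033, 0.999, -0.0, -0.0]
contact_force: [-1.7, 0.2, 7.0]
opening: 0.471
```

Request:
carry_out --motion '[0, 0, 0, 0, 0, 0, 0, 0, 0, 0, 0, 0, 0, 0, 0, 0, 0, 0]' --hand 6

```text
clock: 19.73
tool_pos: [0.4223, -0.1011, 0.0833]
eef_rot: [0.033, 0.999, -0.0, -0.0]
contact_force: [1.1, 0.2, 0.1]
opening: 0.678
```

Request:
carry_out --motion '[0, 0, -2, 0, 0, 0, 0, 0, -4, 0, 0, 0, 0, 0, -5, 0, 0, 0, 0, 0, -5, 0, 0, 0, 0, 0, -3, 0, 0, 0, 0, 0, 0, 0, 0, 0, 0, 0, 0, 0, 0, 0]'

```text
clock: 20.6
tool_pos: [0.4229, -0.1023, 0.2596]
eef_rot: [0.034, 0.999, -0.003, 0.002]
contact_force: [0.4, 0.2, -0.5]
opening: 0.682
```

Run:
```python
from look import *
look('hatchet',z=.018)
delta((0.501,-.445,.25),np.pi-.4356)
```

```text
hatchet 0.87 [268. 128. 364. 266.] [ 0.4228 -0.1008 -0.0533] 0.9544702644046265
now 20.7 [ 0.4228 -0.102   0.2592] xaxis yaw 3.0735 d cm [-10.13 -33.68   1.15] rot [-0.005  0.004  0.368] F [-0.   0.2 -0.1] open 5.99
```

Request:
carry_out --motion '[0, 0, 0, 0, 0, 0.184, 0, 0, 0, 0, 0, 0.184, -3.6, -4.6, 0.15, 0, 0, 0, -3.6, -4.6, 0.15, 0, 0, 0, -3.6, -4.6, 0.15, 0, 0, 0, -3.6, -4.6, 0.15, 0, 0, 0, -3.6, -4.6, 0.15, 0, 0, 0, -3.6, -4.7, 0.15, 0, 0, 0]' --hand 8.8

```text
clock: 21.7
tool_pos: [0.5021, -0.4457, 0.252]
eef_rot: [0.216, 0.976, -0.002, 0.002]
contact_force: [0.6, 0.2, 0.3]
opening: 1.002
```

Request:
carry_out --motion '[0, 0, 0, 0, 0, 0, 0, 0, 0, 0, 0, 0, 0, 0, 0, 0, 0, 0]'

```text
clock: 22.08
tool_pos: [0.5025, -0.4422, 0.2535]
eef_rot: [0.215, 0.977, -0.002, 0.002]
contact_force: [0.3, -0.4, -0.1]
opening: 0.998
```

Run:
```python
from look import *
look('splitter','w6.png')
delta((0.5014,-.4451,.067),np.pi-.4356)
```

```text
splitter 0.73 [282. 137. 350. 270.] [ 0.5025 -0.447  -0.4257] 0.9640353280577627
now 22.175 [ 0.5025 -0.4429  0.254 ] xaxis yaw 2.7077 d cm [ 0.12 -0.19 18.7 ] rot [-0.003  0.006  0.002] F [ 0.8 -0.4 -0.1] open 8.8
```

View pics/w6.png

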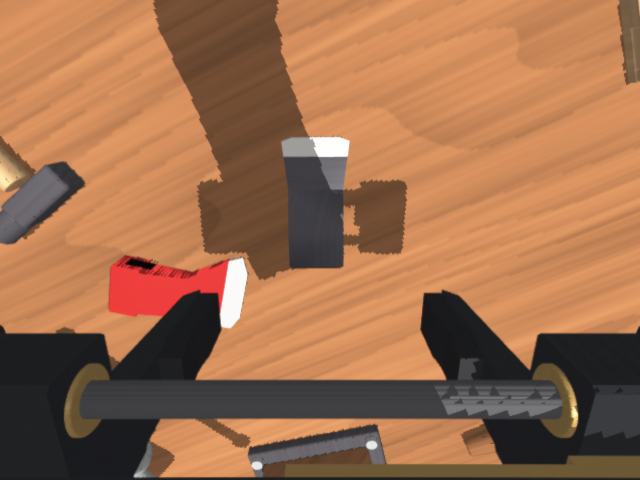

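Wrist view: splitter centred at (316,205), edge up towards the robot. The red look-alike at (180,285) is clear of the fingers' footprint. Descending.

Request:
carry_out --motion '[-0.12, -0.3, 4, -0.003, 0.006, 0, 0, 0, 4, 0, 0, 0, 0, 0, 4, 0, 0, 0, 0, 0, 3.2, 0, 0, 0, 0, 0, 2, 0, 0, 0, 0, 0, 0.9, 0, 0, 0, 0, 0, 0, 0, 0, 0, 0, 0, 0, 0, 0, 0]'

```text
clock: 23.18
tool_pos: [0.503, -0.4484, 0.0742]
eef_rot: [0.216, 0.976, -0.001, 0.001]
contact_force: [-0.6, -0.6, -0.5]
opening: 0.997
```

Run:
```python
from look import *
delta((0.5022,-.4463,.067),np.pi-.43)
```

```text
now 23.175 [ 0.503  -0.4484  0.0742] xaxis yaw 2.7051 d cm [0.16 0.15 0.72] rot [-0.001  0.003 -0.006] F [-0.6 -0.6 -0.5] open 8.77
```

Request:
carry_out --motion '[0.15, 0.15, 0.4, 0, 0.002, -0.006, 0, 0, 0.25, 0, 0, 0, 0, 0, 0, 0, 0, 0]'

```text
clock: 23.55
tool_pos: [0.5014, -0.446, 0.0663]
eef_rot: [0.214, 0.977, -0.0, -0.001]
contact_force: [-0.2, 0.2, -0.8]
opening: 1.001
```

Request:
carry_out --motion '[0, 0, 0, 0, 0, 0, 0, 0, 0, 0, 0, 0, 0, 0, 0, 0, 0, 0, 0, 0, 0, 0, 0, 0, 0, 0, 0, 0, 0, 0, 0, 0, 0, 0, 0, 0]' --hand 0

```text
clock: 24.3
tool_pos: [0.5013, -0.4464, 0.0664]
eef_rot: [0.214, 0.977, -0.001, -0.001]
contact_force: [-1.2, -0.8, -0.7]
opening: 0.516
```

Request:
carry_out --motion '[0, 0, -1, 0, 0, 0, 0, 0, -2, 0, 0, 0, 0, 0, -3, 0, 0, 0, 0, 0, -3.5, 0, 0, 0, 0, 0, 0, 0, 0, 0, 0, 0, 0, 0, 0, 0]'

```text
clock: 25.05
tool_pos: [0.5007, -0.4456, 0.1605]
eef_rot: [0.213, 0.977, -0.0, -0.002]
contact_force: [-0.5, -1.0, -8.8]
opening: 0.518
```

Run:
```python
from look import *
look('splitter',z=.09)
delta((0.4298,.0085,.156),np.pi-.065)
```

```text
splitter 0.56 [248. 173. 397. 457.] [ 0.5017 -0.4456 -0.4298] 0.82493773800552
now 25.15 [ 0.5004 -0.4454  0.1595] xaxis yaw 2.7115 d cm [25.34 38.32  0.46] rot [ 0.    -0.005 -0.365] F [-0.1 -0.3 -8.2] open 4.54
```

Request:
carry_out --motion '[0, 0, 0, 0, 0, -0.183, 0, 0, 0, 0, 0, -0.183, 0.6, 2.5, 0, 0, 0, 0, 1.1, 5, 0, 0, 0, 0, 1.1, 5, 0, 0, 0, 0, 1.1, 5, 0, 0, 0, 0, 1.1, 5, 0, 0, 0, 0, 1.1, 5, 0, 0, 0, 0]'

```text
clock: 26.15
tool_pos: [0.4582, -0.166, 0.1608]
eef_rot: [0.032, 0.999, 0.001, -0.001]
contact_force: [2.2, 0.4, -8.7]
opening: 0.515
```

Request:
carry_out --motion '[1.1, 5, 0, 0, 0, 0, 1.1, 5, 0, 0, 0, 0, 1.1, 5, 0, 0, 0, 0, 0.6, 2.3, 0, 0, 0, 0, 0, 0, 0, 0, 0, 0, 0, 0, 0, 0, 0, 0, 0, 0, 0, 0, 0, 0]'

```text
clock: 27.02
tool_pos: [0.4308, 0.0062, 0.1612]
eef_rot: [0.033, 0.999, -0.0, -0.001]
contact_force: [0.5, -0.3, -8.2]
opening: 0.518
```

Run:
```python
from look import *
delta((0.4289,.0085,.0848),np.pi-.067)
look('splitter',z=.09,png='w7.png')
```

```text
now 27.025 [0.4308 0.0062 0.1612] xaxis yaw 3.0748 d cm [0.2  0.22 7.64] rot [-0.001 -0.001  0.   ] F [ 0.5 -0.3 -8.2] open 4.56
splitter 0.67 [249. 172. 397. 459.] [ 0.4326  0.0068 -0.0592] 0.8214957261379524
splitter 0.66 [ 50. 134. 199. 331.] [ 0.3961 -0.0482 -3.2076] 0.6401976629171664
```

View pics/w7.png

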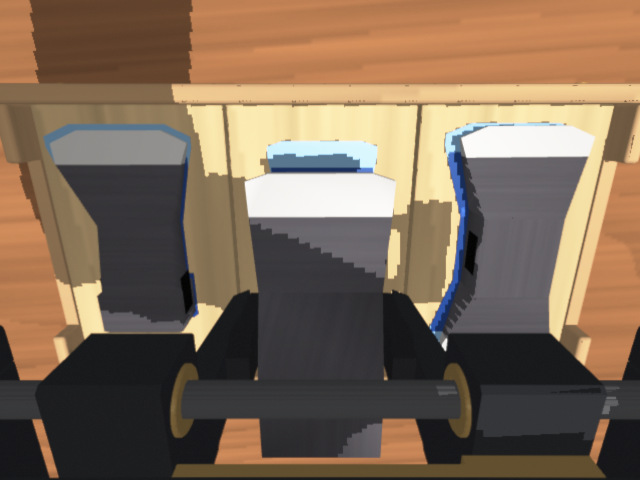

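The two placed heads cover their outlines, and the splitter hangs centred over its own at (320,155). Lowering it.

Request:
carry_out --motion '[0.2, 0.2, 2.2, 0, 0, 0, 0, 0, 2, 0, 0, 0, 0, 0, 1.3, 0, 0, 0, 0, 0, 0.8, 0, 0, 0, 0, 0, 0.5, 0, 0, 0, 0, 0, 0.2, 0, 0, 0, 0, 0, 0, 0, 0, 0, 0, 0, 0, 0, 0, 0]'

```text
clock: 28.12
tool_pos: [0.4297, 0.0094, 0.0934]
eef_rot: [0.032, 0.999, -0.0, 0.001]
contact_force: [-0.7, 0.4, -8.8]
opening: 0.517
```

Run:
```python
from look import *
delta((0.4289,.0085,.0845),np.pi-.067)
```

```text
now 28.125 [0.4297 0.0094 0.0934] xaxis yaw 3.0766 d cm [ 0.08 -0.1   0.89] rot [-0.     0.002  0.002] F [-0.7  0.4 -8.8] open 4.55
```

Request:
carry_out --motion '[0.05, -0.08, 0.4, 0, 0.001, 0.002, 0, 0, 0.25, 0, 0, 0, 0, 0, 0.15, 0, 0, 0, 0, 0, 0.1, 0, 0, 0, 0, 0, 0, 0, 0, 0, 0, 0, 0, 0, 0, 0]'

```text
clock: 28.88
tool_pos: [0.4289, 0.0087, 0.0843]
eef_rot: [0.033, 0.999, -0.0, 0.0]
contact_force: [-0.7, -0.4, -4.3]
opening: 0.515
```

Request:
carry_out --motion '[0, 0, 0.06, 0, 0, 0, 0, 0, 0, 0, 0, 0]'

```text
clock: 29.12
tool_pos: [0.4289, 0.0087, 0.0843]
eef_rot: [0.033, 0.999, -0.0, 0.001]
contact_force: [-1.1, -0.4, 5.3]
opening: 0.512
```

Request:
carry_out --motion '[0, 0, 0, 0, 0, 0, 0, 0, 0, 0, 0, 0, 0, 0, 0, 0, 0, 0]' --hand 6

```text
clock: 29.5
tool_pos: [0.4291, 0.0089, 0.0836]
eef_rot: [0.033, 0.999, -0.0, 0.0]
contact_force: [-0.7, -0.4, 0.2]
opening: 0.685
```

Request:
carry_out --motion '[0, 0, -2, 0, 0, 0, 0, 0, -4, 0, 0, 0, 0, 0, -5, 0, 0, 0, 0, 0, -5, 0, 0, 0, 0, 0, -5, 0, 0, 0, -2, 0, -3, 0, 0, 0, 0, 0, 0, 0, 0, 0, 0, 0, 0, 0, 0, 0]'

```text
clock: 30.5
tool_pos: [0.4525, 0.0054, 0.2816]
eef_rot: [0.036, 0.999, -0.006, 0.015]
contact_force: [-0.2, -0.5, -0.4]
opening: 0.683
```

Run:
```python
from look import *
p=shot('wrist'); cv2.imwrite('pics/w8.png',p['frame'][:,:,::-1])
B=dict(hatchet=(.423,-.1013),splitter=(.4298,.0085),double=(.4366,.1183))
for k in B:
    for m in finder.masks_of(p,k+'_ground')[:2]:
        x,q=fit(p,m['pixels'],k,.018); d=R.from_euler('z',.065).apply([*(x[:2]-B[k]),0])*1000
        b=m['pixels']&(p['range_z']>0); print(k,round(m['p'],2),x,round(q,3),'board-frame mm',d[:2].round(1))
delta((.43,0,.5),3.07)
```

```text
hatchet 0.98 [ 0.4234 -0.1005 -0.0731] 0.95 board-frame mm [0.3 0.9]
splitter 0.83 [ 0.431   0.0093 -0.0663] 0.966 board-frame mm [1.1 0.9]
double 0.56 [ 0.4363  0.1192 -0.0624] 0.961 board-frame mm [-0.3  0.9]
now 30.7 [0.4526 0.0059 0.2814] xaxis yaw 3.0699 d cm [  1.58  -0.97 -21.91] rot [-0.01   0.029 -0.   ] F [0.3 0.5 0.2] open 6.0
```

View pics/w8.png

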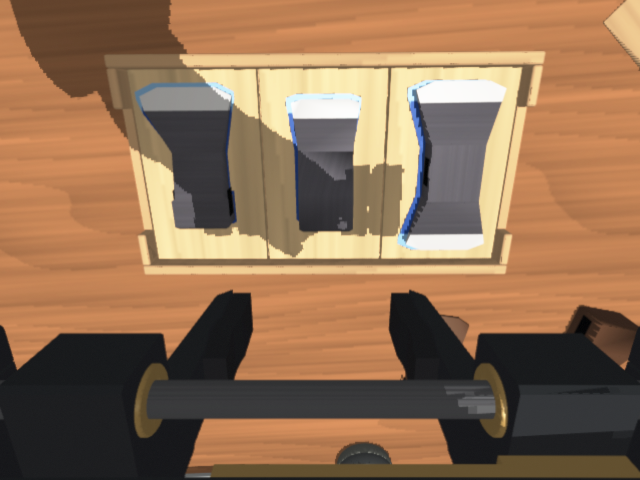

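All three heads cover their outlines, at (188,155), (325,165) and (455,165). The thin blue rims are parallax. No blank was touched, so I'm handing in.

```bash
python3 -c "
from plant import workorder; print(workorder.finish_job())"
```

```text
the job is handed in; nothing more can be done
None
```

I laid the ground double-bitted head, hatchet and splitter on their own boards, with the hatchet and splitter edges towards the robot as in their outlines. The job went in at about 31 s of robot time.

- **Position:** the last wrist-camera fit put every head within about 1.1 mm of its board centre in x and y, and within about 0.01 rad of the board's direction. The limits are 12 mm and 0.2 rad.
- **Putting down:** each head was lowered until the board took its weight, and only then released. The highest force I read on the tool while setting one down was about 7 N.
- **Disagreements along the way:**
  - My first top-camera fit of the boards was about 10 mm off in x because it missed the pale edge paint. I used the wrist-camera and tray-corner fits instead, which agreed to about 1 mm.
  - The finder once reported only the red look-alike as the hatchet, so I found the real one by colour.
- **Not measured:** I did not measure the heads' tilt, or re-measure the blanks at the end. The gripper never went near the blanks or the red look-alike.

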